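# Open the leaning canister and refill it

### The arm

A 6-joint arm with a two-finger parallel gripper is mounted at the origin on the work surface. World frame = base frame: x ahead of the robot, y to its left, z up, the work surface at z = 0. Lengths are in m, angles in rad, forces in N, time in s.
With the tool pointing down it reaches from about 0.275 to 0.825 m from the base axis. Payload 4.9 kg.
Tool frame: the origin (TCP) lies midway between the tips of the shut fingers; the grasp point (between the pads) lies 19 mm behind it (hold_point_z is the distance from the TCP to the grasp point, in m); x points along the fingers, y is the direction in which the jaws open and shut, and the axes are right-handed (so a half turn about x gives the same grasp; the last joint's range is limited). The gripper opens to 85 mm and grips with 20 to 120 N. Pads are 22 mm wide; open, the fingers measure 114 mm over their backs; the gripper's body (76 mm by 85 mm) begins 54 mm behind the grasp point. The pads swing forward as they close: fully open they stand 13 mm farther back than shut.
Start: joints at [-1.323, 0.326, -0.193, 1.052, 0, 1.437], TCP at [0.205, -0.51, 0.231] pointing down, gripper open.
Joint ranges: [-2.65, 2.65], [-0.97, 1.79], [-1.3, 1.35], [-1.93, 2.1], [-1.47, 1.37], [-3.14, 3.14]. Speed limits (rad/s): [2.57, 2.57, 3.14, 3.14, 3.14, 3.14].

### API

Orientations are given as a unit quaternion [x, y, z, w].
In Python, from cell import state, capture, finish_job, boxes_of, regions_of, mark_of, hold_point_z gives the robot as it stands. The module is installed in compiled form; this text tells all that it offers.
- The arm moves only by the shell command python3 -m handwheel 'ROWS' [FORCE]. ROWS is a JSON object of lists of equal length, an entry for each row: "linear": the shift along the tool's x, y, z in mm, a list of three; "twist": the turn, a rotation vector about the tool's x, y, z in rad, a list of three; "fingers": the finger opening in mm, from 0 to 85.4. A call has 1 to 12 rows; each row shifts and turns the commanded pose from where the row before left it, along the tool's axes as they then stand; what a row does not reach is not made up. A row lasts 1/8 s, in which the tool goes at most 62.5 mm and 10.7 degrees, less where a joint would pass 70% of its speed; a pose out of reach is approached as far as the arm can. A call with a gripper value outside its range is refused whole. The fingers move at their own pace and stop on an object; FORCE is the grip in N (left out, the last holds). Time passes only in rows, so rows that do not move let the fingers close. It gives the time, the measured TCP pose, the force and the opening at its end, in the units of the state.
- state(): the state, without advancing time (a new reading comes with each control period).
- capture(name): name is "side" or "top"; returns a dict with "color" (400x640x3 uint8, red, green, blue), "fovy" (degrees; the focal length in pixels is half the picture's height over the tangent of half this angle, whatever the lens; pixels are square), "cx", "cy" (the principal point, pixels), "R" (3x3) and "t" (3): a world point X has camera coordinates R X + t. Camera axes: x right, y down, z forward; pixel columns grow to the right and rows downward; lengths in m; the calibration is good to about 2 mm. A picture is of the moment at which its call begins. There is no depth.
- finish_job(): hands the job in, once; it reports no verdict.
Trained networks look in the newest picture that a camera, given by its name, has taken for a name from the list of things; names that differ only in an ending like _2 or _b are one class to them, and where a whole thing is asked for, a point or a joint stands for the part that bears it (a point fixed in the world has none). Each returns a list of dicts, best first, with "p" (0 to 1); they miss things now and then, are a little off and sometimes report something else, mostly with a low value. They report only what shows in the picture. A call takes as long as a camera call. They do not tell look-alikes from the thing itself.
- boxes_of(camera, target): "pixel" ([column, row] in pixels, amid what is visible of it).
- regions_of(camera, target): "mask" (400x640 bool, what is visible of it) and "pixel" ([column, row] in pixels, amid what is visible of it).
- mark_of(camera, target): "pixel" ([column, row] in pixels: a listed point, or the origin of a listed thing).
The state is a dict: "time_s": time; "q": joint angles; "qvel": joint speeds; "joint_efforts": joint torques, N m; "eef_pos": TCP position; "tool_rot": TCP orientation; "contact_force": force on the tool from outside, world axes, zero at the start; "moment": the same for the moment, N m; "opening": finger opening in m.
Only numpy, scipy, OpenCV 4.12 (cv2) and the standard library are available. Lean on these libraries where they do the work, as an engineer would, in place of code of your own. Each camera call takes 0.05 s, during which the arm holds its last target. There are 200 camera calls.

### The job

Lift the loose lid off the leaning glass canister and set it down gently, knob up, well onto the small turntable; do not drop it. Then take the detergent tablet from its dish and put it into the canister, which stays open. Do not bang into the canister's stand, and leave the spray bottle, the peg bucket and the brush as they are.

Things in the scene. Friction and masses are not known exactly. Their poses are not given: they have to be found in the camera images.
- stand: Fixed timber stand, base 200 x 210 x 12 mm (x, y, z), holding a fixed open-mouthed clear-glass canister that leans 35 degrees from vertical towards the stand's -x. Origin on the worktop, z up, y level; the canister's axis points out of its mouth along (-0.574, 0, 0.819). A slim shelf board on two posts (20 mm square at x +5, y +/-95 mm) hangs over the canister. The side clip is undone
- mouth (a point): Centre of the canister's mouth, in the plane of its rim, about 168 mm above the worktop. The canister is 110 mm in outside and 102 mm in inside diameter, 150 mm long outside, with a 6 mm floor
- jar_inside (a point): Point on the canister's axis 25 mm above its inner floor, deep inside
- shelf_edge (a point): Middle of the lower front (-x) edge of the shelf board over the canister, 278 mm above the worktop; from here the board runs 50 mm back (stand's +x), 110 mm to each side and is 18 mm thick. It leaves no room for a vertical gripper over the lid: come in tilted, along the canister's axis
- lid: Loose round lid, about 120 g, leaning in the canister's mouth at the start. Origin: centre of its underside, z up through the knob. Plug 96 mm diameter, z 0 to 12 mm (inside the mouth, 3 mm play); white flange 116 mm diameter, z 12 to 20; dark round knob 26 mm diameter, z 20 to 54. Draw it out 15 mm or more along the axis; after 35 mm also move towards the stand's -x to clear the board
- turntable_top (a point): Centre of the turntable's top face, 26 mm above the worktop; z up
- turntable: Low plastic turntable, blue plate 170 mm diameter with a grey mat, turning freely on a fixed foot; origin on the worktop under its centre
- dish: Fixed flat white dish with a blue centre, 110 mm diameter, 12 mm high; origin on the worktop under its centre
- tablet: Hard round detergent tablet, lavender below and white above, 44 mm diameter, 26 mm high, 45 g or so, lying flat on the dish; origin at the centre of its underside, z up. Let go in the canister's mouth it slides down inside by itself
- spray_bottle: Bystander: closed lavender spray bottle, 64 mm diameter, 176 mm high, standing loose; origin under its centre
- peg_bucket: Bystander: ribbed steel bucket with clothes pegs, 130 mm across the rim, 110 mm high (pegs to 130), standing loose; origin under its centre
- brush: Bystander: scraping brush with a rubber edge, lying loose, 66 x 130 x 38 mm, long along its y; origin under its centre
Things that resemble listed ones, but are neither listed nor needed, are in the scene too. What is meant by the lid is not brown or yellow, and is the smaller of those in its own colour.

How it is judged:
On the way, in this order (a step that is already met when the one before it is completed fails the run):
1. the lid lies knob up on the turntable, let go and at rest (horizontal distance between lid and turntable_top below 0.045 m and z of lid in the frame of turntable_top between -0.006 and 0.008 m and angle between lid's own z axis and vertical below 0.12 rad and linear speed of lid below 0.03 m/s and contact force between the fingers and lid below 0.1 N), for 0.2 s.
2. the tablet is at the bottom of the canister, let go (distance between tablet and jar_inside below 0.055 m and linear speed of tablet below 0.03 m/s and contact force between the fingers and tablet below 0.1 N), for 0.2 s.
At the end, for the whole second after the job is handed in: The lid lies flat (within 7 degrees), knob up, at rest on the turntable, its centre within 45 mm of the turntable's; the tablet lies at rest at the bottom of the canister (its origin within 55 mm of the point inside it); neither is touched by the fingers (all of step 1 and all of step 2).
It fails at once if the lid is dropped (moves faster than 0.8 m/s while not held) (linear speed of lid above 0.8 m/s and contact force between the fingers and lid below 0.05 N).
It fails at once if the stand is banged with more than 40 N (contact force between any of the fingers, the arm, lid and stand above 40 N).
It fails at once if a bystander is moved by more than 30 mm or tipped (distance of any of spray_bottle, peg_bucket, brush from where it was at the start of the episode above 0.03 m or angle between any of spray_bottle, peg_bucket, brush's own z axis and vertical above 0.3 rad).
It also fails if it takes over 72 s, if anything falls off the work surface, if the arm or the gripper's body presses on something with over 40 N, if the wrist force passes 120 N, or if a joint passes its speed limit or range.

## Working session

There is one attempt and no reset: what is moved stays moved. The work goes in short steps, Python scripts to look and compute and a shell command to move; the robot and the scene stay as the last step left them, time stands still between calls to the robot, and variables do not carry over. Pictures are saved under pics/ and viewed, about 8 in all and at most 12, crops included, and the job is handed in when it is done.

```bash
mkdir -p pics; cat > h.py <<'E'
import numpy as np, cv2
from scipy.spatial.transform import Rotation as Rn
from cell import *
def K(c):
    f=200/np.tan(np.radians(c["fovy"])/2); return f,c["cx"],c["cy"]
def ray(c,p):
    f,cx,cy=K(c); d=np.array([(p[0]-cx)/f,(p[1]-cy)/f,1.]); R=np.array(c["R"]);t=np.array(c["t"])
    d=R.T@d; return -R.T@t, d/np.linalg.norm(d)
def at_z(c,p,z):
    o,d=ray(c,p); return o+d*(z-o[2])/d[2]
def tri(c1,p1,c2,p2):
    o1,d1=ray(c1,p1);o2,d2=ray(c2,p2)
    s=np.linalg.lstsq(np.c_[d1,-d2],o2-o1,rcond=None)[0]
    a=o1+s[0]*d1;b=o2+s[1]*d2; return (a+b)/2,np.linalg.norm(a-b)
def proj(c,X):
    f,cx,cy=K(c); v=np.array(c["R"])@np.array(X)+np.array(c["t"]); return np.array([cx+f*v[0]/v[2],cy+f*v[1]/v[2]])
E
python3 - <<'E'
from h import *
np.set_printoptions(precision=3,suppress=True)
C={n:capture(n) for n in("side","top")}
for n in C:
    cv2.imwrite(f"pics/{n}0.png",C[n]["color"][:,:,::-1])
    print(n,"cam at",ray(C[n],(320,200)))
for t in "stand mouth jar_inside shelf_edge lid turntable_top turntable dish tablet spray_bottle peg_bucket brush".split():
    for n in C: print(t,n,[(np.round(d["pixel"],1).tolist(),round(d["p"],2)) for d in mark_of(n,t)][:5])
s=state();print(s,hold_point_z)
E
```

```text
side cam at (array([-0.196,  0.597,  0.832]), array([ 0.587, -0.577, -0.568]))
top cam at (array([ 0.302, -0.071,  1.474]), array([ 0.119, -0.017, -0.993]))
stand side [([276.7, 232.2], 0.95), ([208.1, 327.6], 0.35)]
stand top [([300.8, 145.2], 0.57)]
mouth side []
mouth top []
jar_inside side [([264.2, 205.2], 0.86), ([205.6, 329.5], 0.57)]
jar_inside top []
shelf_edge side [([270.9, 151.7], 0.85), ([276.1, 232.3], 0.35)]
shelf_edge top [([300.1, 129.6], 0.67)]
lid side [([368.5, 250.1], 0.64)]
lid top [([300.9, 143.9], 0.97), ([443.4, 178.8], 0.79), ([389.1, 289.9], 0.72), ([334.1, 233.5], 0.63)]
turntable_top side [([208.0, 328.7], 0.95)]
turntable_top top [([187.4, 198.0], 0.63)]
turntable side [([211.4, 337.5], 0.68), ([206.9, 326.5], 0.22)]
turntable top [([185.9, 200.2], 0.76)]
dish side []
dish top [([384.2, 217.8], 0.71)]
tablet side []
tablet top [([283.6, 223.4], 0.52), ([379.7, 215.9], 0.49)]
spray_bottle side [([173.3, 276.1], 0.81)]
spray_bottle top [([208.6, 125.5], 0.73)]
peg_bucket side [([322.8, 187.6], 0.97)]
peg_bucket top [([393.7, 131.0], 0.82)]
brush side [([320.9, 276.8], 0.89)]
brush top [([284.3, 219.4], 0.68)]
{'time_s': 1.3, 'q': array([-1.323,  0.326, -0.193,  1.052, -0.   ,  1.437]), 'qvel': array([ 0.003,  0.   ,  0.001,  0.   , -0.002,  0.001]), 'joint_efforts': array([ -0.   , -44.334,  26.275,   0.001,   0.   ,  -0.   ]), 'eef_pos': array([ 0.205, -0.51 ,  0.231]), 'tool_rot': array([-0.694, -0.134,  0.694, -0.134]), 'contact_force': array([ 0.49 , -0.219, -0.206]), 'moment': array([0.017, 0.014, 0.025]), 'opening': 0.08546511079073434} 0.0187
```

View pictures.

View pics/side0.png

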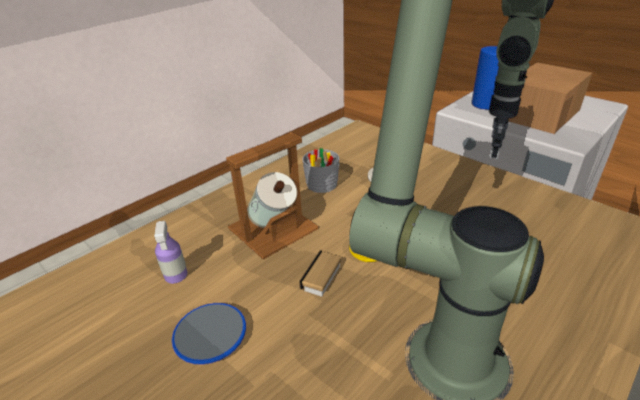

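View pics/top0.png

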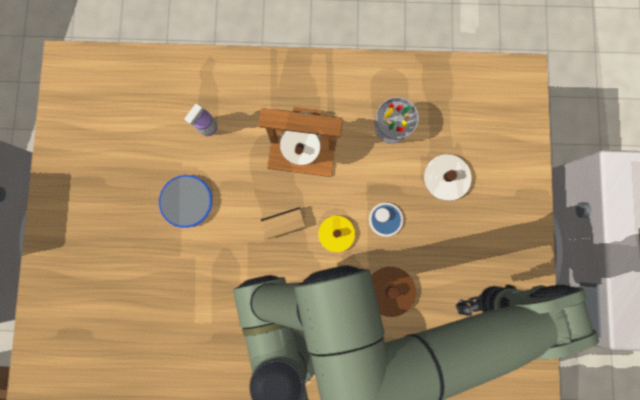

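```bash
python3 - <<'E'
from h import *
a=cv2.imread("pics/top0.png")[95:185,245:355];b=cv2.imread("pics/side0.png")[130:260,220:330]
z=lambda i:cv2.resize(i,None,fx=3.6,fy=3.6,interpolation=cv2.INTER_CUBIC)
a,b=z(a),z(b);o=np.zeros((b.shape[0],a.shape[1]+b.shape[1],3),np.uint8);o[:a.shape[0],:a.shape[1]]=a;o[:,a.shape[1]:]=b
cv2.imwrite("pics/crop.png",o);print(o.shape)
E
```

```text
(468, 792, 3)
```

View pics/crop.png

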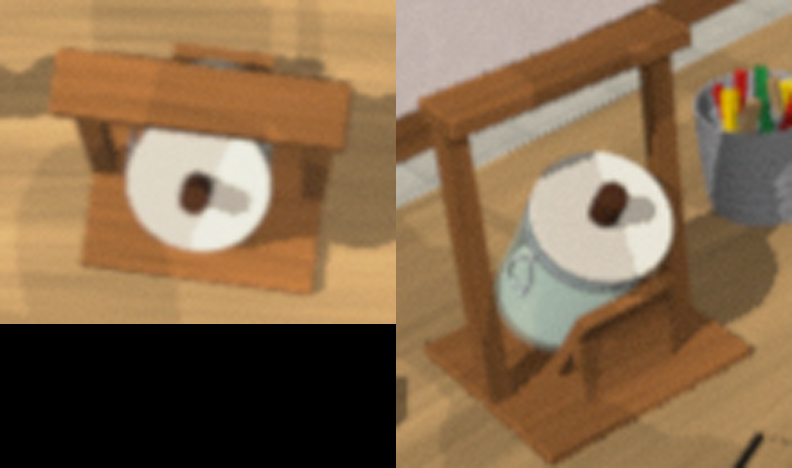

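```bash
python3 - <<'E'
from h import *
from scipy.optimize import least_squares
np.set_printoptions(precision=4,suppress=True)
S,T=capture("side"),capture("top")
TP=lambda u,v:np.array([245+u/3.6,95+v/3.6]);SP=lambda u,v:np.array([220+(u-396)/3.6,130+v/3.6])
print("knob tri",tri(S,SP(607,205),T,TP(196,194)))
print("shelf edge corners tri", at_z(T,TP(50,115),.278),at_z(T,TP(345,150),.278),"back top",at_z(T,TP(60,50),.296),at_z(T,TP(350,83),.296))
print("base T",at_z(T,TP(82,265),.006),at_z(T,TP(313,293),.006))
print("base S",[at_z(S,SP(*p),z) for p,z in(((425,347),.006),((555,462),.0),((752,350),.006))])
print("shelf S", at_z(S,SP(435,133),.278),at_z(S,SP(690,43),.278))
obs=[(T,TP(82,265),(-.1,.105,.006)),(T,TP(313,293),(-.1,-.105,.006)),(S,SP(425,347),(.1,.105,.006)),(S,SP(555,462),(-.1,.105,0)),(S,SP(752,350),(-.1,-.105,.006)),
(T,TP(50,115),("e",.11,.278)),(T,TP(345,150),("e",-.11,.278)),(S,SP(435,133),("e",.11,.278)),(T,TP(60,50),("b",.11,.296)),(T,TP(350,83),("b",-.11,.296))]
def W(p,X):
    X=[p[3] if X[0]=="e" else p[3]+.05 if X[0]=="b" else X[0],*X[1:]]
    return Rn.from_euler("z",p[2]).apply(X)+[p[0],p[1],0]
f=lambda p:np.concatenate([proj(c,W(p,X))-u for c,u,X in obs])
r=least_squares(f,[.55,0,0,0],loss="soft_l1");print(r.x,f(r.x).reshape(-1,2))
# lid flange ellipse from white mask
for n,C in(("top",T),("side",S)):
    print(n,"lid",[(np.round(d["pixel"],1),round(d["p"],2),d["mask"].sum()) for d in regions_of(n,"lid")])
    print(n,"tab",[(np.round(d["pixel"],1),round(d["p"],2),d["mask"].sum(),at_z(C,d["pixel"],.03)) for d in regions_of(n,"tablet")])
    print(n,"dish",[(np.round(d["pixel"],1),round(d["p"],2),d["mask"].sum(),at_z(C,d["pixel"],.01)) for d in regions_of(n,"dish")])
    print(n,"tt",[(np.round(d["pixel"],1),round(d["p"],2),d["mask"].sum(),at_z(C,d["pixel"],.026)) for d in regions_of(n,"turntable")])
    print(n,"bystanders",[(t,at_z(C,d["pixel"],.0)) for t in("spray_bottle","peg_bucket","brush") for d in mark_of(n,t)[:1]])
E
```

```text
knob tri (array([ 0.6029, -0.0295,  0.1863]), np.float64(0.0022318986375010666))
shelf edge corners tri [0.6378 0.077  0.278 ] [ 0.617  -0.1427  0.278 ] back top [0.6821 0.0694 0.296 ] [ 0.6628 -0.1444  0.296 ]
base T [0.576  0.0763 0.006 ] [ 0.5558 -0.1325  0.006 ]
base S [array([0.7757, 0.0554, 0.006 ]), array([ 0.5791,  0.0719, -0.    ]), array([ 0.5547, -0.1312,  0.006 ])]
shelf S [0.6588 0.0777 0.278 ] [ 0.6198 -0.1427  0.278 ]
[ 0.6654 -0.0375 -0.1006 -0.0392] [[-0.2106 -0.1469]
 [-0.1725  0.1458]
 [-0.3345  0.2612]
 [-0.746   1.3166]
 [ 0.0318 -0.1994]
 [ 0.4272  0.1726]
 [ 0.1176  0.6287]
 [ 5.5345  2.4259]
 [-0.4613 -1.8548]
 [ 1.4023 -0.7878]]
top lid [(array([391.7, 288.9]), 0.95, np.int64(1619)), (array([443.3, 177.1]), 0.83, np.int64(1712)), (array([301. , 146.8]), 0.72, np.int64(1046)), (array([335.1, 231.6]), 0.58, np.int64(1085))]
top tab [(array([381.1, 214.8]), 0.45, np.int64(170), array([ 0.4329, -0.2891,  0.03  ])), (array([302.6, 132.8]), 0.26, np.int64(3285), array([ 0.6917, -0.034 ,  0.03  ]))]
top dish [(array([386.4, 220.6]), 0.82, np.int64(796), array([ 0.4166, -0.3092,  0.01  ]))]
top tt [(array([187. , 199.8]), 0.96, np.int64(2218), array([0.4651, 0.3265, 0.026 ]))]
top bystanders [('spray_bottle', array([0.7163, 0.2638, 0.    ])), ('peg_bucket', array([ 0.7179, -0.3175,  0.    ])), ('brush', array([0.4059, 0.0189, 0.    ]))]
side lid [(array([275.3, 186.7]), 0.61, np.int64(1142)), (array([368.4, 173.5]), 0.49, np.int64(22))]
side tab []
side dish []
side tt [(array([210.2, 330.7]), 0.66, np.int64(3396), array([0.458 , 0.3322, 0.026 ]))]
side bystanders [('spray_bottle', array([ 1.0083, -0.331 ,  0.    ])), ('brush', array([ 0.4077,  0.0146, -0.    ]))]
```

```bash
cat >> h.py <<'E'
np.set_printoptions(precision=4,suppress=True)
YAW=-.1006; RS=Rn.from_euler("z",YAW)
def sw(p): return RS.apply(p)+[.6654,-.0375,0]
AX=RS.apply([-.5736,0,.8192]); MOUTH=sw([-.049,.001,.168])
def tool(x,y):
    x=np.array(x,float);x/=np.linalg.norm(x);y=np.array(y,float);y-=x*(x@y);y/=np.linalg.norm(y)
    return Rn.from_matrix(np.c_[x,y,np.cross(x,y)])
def to(P,R=None,n=None):
    s=state();R0=Rn.from_quat(s["tool_rot"]);R=R or R0
    print("q",s["q"],"at",s["eef_pos"],"F",np.linalg.norm(s["contact_force"]),"open",s["opening"],"t",s["time_s"])
    d=R0.inv()*R; print("twist",d.as_rotvec(),"|.|",d.magnitude(),"shift mm in present axes",R0.inv().apply(np.array(P)-s["eef_pos"])*1000,"in final axes",R.inv().apply(np.array(P)-s["eef_pos"])*1000)
E
python3 - <<'E'
from h import *
s=state();print(Rn.from_quat(s["tool_rot"]).as_matrix(),MOUTH,AX)
for sg in(1,-1): to(MOUTH+.13*AX,tool(-AX,sg*RS.apply([0,1,0])))
E
```

```text
[[ 0.      0.3726 -0.928 ]
 [-0.     -0.928  -0.3726]
 [-1.      0.     -0.    ]] [ 0.6167 -0.0316  0.168 ] [-0.5707  0.0576  0.8192]
q [-1.3232  0.3262 -0.1926  1.052   0.      1.4366] at [ 0.2049 -0.5104  0.2313] F 1.112661655777699 open 0.08548581097139156 t 2.1
twist [-2.5509 -0.1978  0.8042] |.| 2.681943044525239 shift mm in present axes [ -43.2125 -325.5064 -494.4947] in final axes [129.2531 517.7561 259.9403]
q [-1.3232  0.3262 -0.1926  1.052   0.      1.4366] at [ 0.2049 -0.5104  0.2313] F 1.112661655777699 open 0.08548581097139156 t 2.1
twist [0.4672 0.5988 0.1473] |.| 0.77363665401038 shift mm in present axes [ -43.2125 -325.5064 -494.4947] in final axes [ 129.2531 -517.7561 -259.9403]
```

```bash
python3 -m handwheel '{"linear":[[-5,-32,-49],[-5,-32,-49],[-5,-32,-49],[-5,-32,-49],[-5,-32,-49],[-5,-32,-49],[-5,-32,-49],[-5,-32,-49],[-5,-32,-49],[0,0,0]],"twist":[[0,0,0],[0,0,0],[0,0,0],[0,0,0],[0,0,0],[0,0,0],[0,0,0],[0,0,0],[0,0,0],[0,0,0]],"fingers":[85,85,85,85,85,85,85,85,85,85]}'
python3 - <<'E'
from h import *
to(MOUTH+.13*AX,tool(-AX,-RS.apply([0,1,0])))
E
```

```text
time_s: 3.35
eef_pos: [0.5087, -0.0758, 0.2765]
tool_rot: [0.694, 0.136, -0.693, 0.136]
contact_force: [-0.2, -0.9, -0.5]
opening: 0.0848
q [-0.2918  0.2318 -0.2042  1.1336  0.0006  2.4616] at [ 0.5087 -0.0758  0.2765] F 1.0707163671444595 open 0.0847590065241395 t 3.35
twist [0.4733 0.5972 0.1493] |.| 0.7764665288609417 shift mm in present axes [  2.1041 -34.9959 -50.9083] in final axes [ 18.0348 -54.802  -22.1874]
```

```bash
python3 -m handwheel '{"linear":[[0,0,0],[0,0,0],[0,0,0],[0,0,0],[0,0,0],[0,0,0],[0,0,0],[0,0,0],[0,0,0],[0,0,0],[0,0,0],[0,0,0]],"twist":[[-0.18,0,0],[-0.18,0,0],[-0.18,0,0],[-0.18,0,0],[-0.18,0,0],[-0.18,0,0],[-0.18,0,0],[-0.18,0,0],[-0.18,0,0],[-0.18,0,0],[-0.18,0,0],[-0.18,0,0]],"fingers":[85,85,85,85,85,85,85,85,85,85,85,85]}'
python3 - <<'E'
from h import *
to(MOUTH+.13*AX,tool(-AX,RS.apply([0,1,0])))
E
```

```text
time_s: 4.85
eef_pos: [0.5062, -0.0799, 0.2761]
tool_rot: [0.207, 0.676, -0.208, 0.676]
contact_force: [0.7, 0.6, -0.7]
opening: 0.0848
q [-0.3005  0.2299 -0.2077  1.1336 -0.0004  0.2949] at [ 0.5062 -0.0799  0.2761] F 1.140553582898951 open 0.08484345391793245 t 4.85
twist [-0.479  -0.5986  0.1515] |.| 0.7815053011383233 shift mm in present axes [ 1.6165 66.627  -1.1819] in final axes [18.902  59.1984 24.1127]
```

```bash
python3 -m handwheel '{"linear":[[0,0,0],[0,0,0],[0,0,0],[0,0,0],[0,0,0],[0,30,12],[0,29,12],[0,0,0]],"twist":[[-0.096,-0.12,0.03],[-0.096,-0.12,0.03],[-0.096,-0.12,0.03],[-0.096,-0.12,0.03],[-0.096,-0.12,0.03],[0,0,0],[0,0,0],[0,0,0]],"fingers":[85,85,85,85,85,85,85,85]}'
python3 - <<'E'
from h import *
to(MOUTH+.13*AX,tool(-AX,RS.apply([0,1,0])))
S,T=capture("side"),capture("top")
a=T["color"][95:185,245:355];b=S["color"][115:245,220:330]
z=lambda i:cv2.resize(i[:,:,::-1],None,fx=3.6,fy=3.6,interpolation=cv2.INTER_CUBIC)
a,b=z(a),z(b);o=np.zeros((b.shape[0],a.shape[1]+b.shape[1],3),np.uint8);o[:a.shape[0],:a.shape[1]]=a;o[:,a.shape[1]:]=b
# predicted rim ring + axis
for c,off,uv,n in((T,(245,95),0,0),(S,(220,115),396,1)):
    u=np.cross(AX,[0,0,1.]);u/=np.linalg.norm(u);v=np.cross(AX,u)
    def d(X,col):
        p=(proj(c,X)-off)*3.6+[uv,0]; cv2.circle(o,tuple(int(k) for k in np.round(p)),2,col,-1)
    for k in np.linspace(0,6.28,40): d(MOUTH+.008*AX+.058*(u*np.cos(k)+v*np.sin(k)),(0,0,255))
    for h in(.008,.042): d(MOUTH+h*AX,(0,255,0))
    d(state()["eef_pos"],(255,0,0))
cv2.imwrite("pics/chk1.png",o)
E
```

```text
time_s: 5.85
eef_pos: [0.5328, -0.0219, 0.2906]
tool_rot: [0.023, 0.46, -0.046, 0.886]
contact_force: [0.1, -0.0, -0.3]
opening: 0.0852
q [-0.2155 -0.158  -0.7791  0.339   0.0626 -0.0932] at [ 0.5328 -0.0219  0.2906] F 0.3484742265696586 open 0.08518776603034922 t 5.85
twist [-0.0009  0.0026  0.0035] |.| 0.004469467405468642 shift mm in present axes [18.9131 -1.162  -1.1244] in final axes [18.9117 -1.2278 -1.0763]
```

View pics/chk1.png

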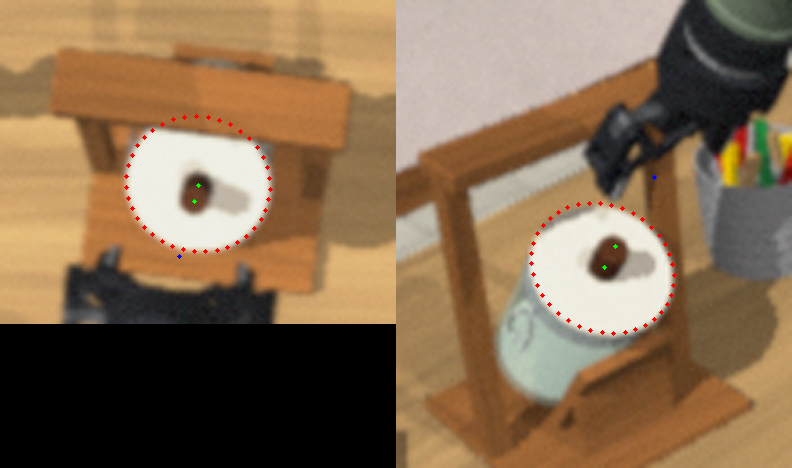

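```bash
python3 -m handwheel '{"linear":[[30,-1,-1],[30,0,0],[25,0,0],[20,0,0],[0,0,0]],"twist":[[0,0,0],[0,0,0],[0,0,0],[0,0,0],[0,0,0]],"fingers":[85,85,85,85,85]}'
python3 - <<'E'
from h import *
to(MOUTH+.014*AX,tool(-AX,RS.apply([0,1,0])))
E
```

```text
time_s: 6.58
eef_pos: [0.5904, -0.0307, 0.2013]
tool_rot: [0.024, 0.462, -0.048, 0.885]
contact_force: [-0.3, -0.0, -0.2]
opening: 0.0852
q [-0.2054  0.0807 -0.8169  0.0672  0.055  -0.0821] at [ 0.5904 -0.0307  0.2013] F 0.3317937669026105 open 0.08523097840048073 t 6.575
twist [-0.0039 -0.0026  0.0048] |.| 0.006716070938740592 shift mm in present axes [28.346   1.9494  2.5099] in final axes [28.3615  1.8042  2.4431]
```

```bash
python3 -m handwheel '{"linear":[[14,2,2],[14,0,0],[0,0,0],[0,0,0]],"twist":[[0,0,0],[0,0,0],[0,0,0],[0,0,0]],"fingers":[85,85,85,60]}' 30
python3 - <<'E'
from h import *
to(MOUTH+.014*AX,tool(-AX,RS.apply([0,1,0])))
E
python3 -m handwheel '{"linear":[[0,0,0],[0,0,0],[0,0,0],[0,0,0],[0,0,0],[0,0,0],[0,0,0],[0,0,0]],"twist":[[0,0,0],[0,0,0],[0,0,0],[0,0,0],[0,0,0],[0,0,0],[0,0,0],[0,0,0]],"fingers":[45,35,20,15,15,15,15,15]}' 40
```

```text
time_s: 7.08
eef_pos: [0.6094, -0.0293, 0.1816]
tool_rot: [0.023, 0.461, -0.047, 0.886]
contact_force: [0.9, 0.0, -0.7]
opening: 0.0695
q [-0.1942  0.1464 -0.808   0.0062  0.0502 -0.0745] at [ 0.6094 -0.0293  0.1816] F 1.1256562918102941 open 0.0694932991484584 t 7.075
twist [-0.0022  0.0011  0.0036] |.| 0.004325363515128872 shift mm in present axes [ 1.4961 -1.4957 -1.6206] in final axes [ 1.4925 -1.4974 -1.6222]
time_s: 8.07
eef_pos: [0.6094, -0.0293, 0.1822]
tool_rot: [0.023, 0.46, -0.047, 0.886]
contact_force: [-4.9, 0.5, 6.1]
opening: 0.0249
```

```bash
python3 -m handwheel '{"linear":[[-2,0,0],[-4,0,0],[-6,0,0],[-8,0,0],[-10,0,0],[-5,0,0],[0,0,0]],"twist":[[0,0,0],[0,0,0],[0,0,0],[0,0,0],[0,0,0],[0,0,0],[0,0,0]],"fingers":[15,15,15,15,15,15,15]}' 40
python3 - <<'E'
from h import *
to(MOUTH+.05*AX,tool(-AX,RS.apply([0,1,0])))
E
```

```text
time_s: 8.95
eef_pos: [0.5895, -0.0273, 0.211]
tool_rot: [0.023, 0.46, -0.047, 0.886]
contact_force: [0.4, 0.0, -1.0]
opening: 0.0248
q [-0.1987  0.062  -0.81    0.0875  0.0527 -0.078 ] at [ 0.5895 -0.0273  0.211 ] F 1.0874234630481654 open 0.02475342103995062 t 8.95
twist [-0.0023  0.0024  0.0037] |.| 0.004955715145572452 shift mm in present axes [ 1.0461 -1.5429 -2.1143] in final axes [ 1.0455 -1.542  -2.1153]
```

```bash
python3 -m handwheel '{"linear":[[-22,0,-31],[-22,0,-31],[-22,0,-31],[-22,0,-31],[0,0,0],[0,0,0],[0,0,0],[0,0,0],[0,0,0]],"twist":[[0,0,0],[0,0,0],[0,0,0],[0,0,0],[0,0.15,0],[0,0.15,0],[0,0.15,0],[0,0.16,0],[0,0,0]],"fingers":[15,15,15,15,15,15,15,15,15]}' 40
python3 - <<'E'
from h import *
T=capture("top");S=capture("side")
cv2.imwrite("pics/t2.png",T["color"][:,:,::-1])
for C,box in((T,(140,240,150,250)),(S,(290,375,150,270))):
    c=C["color"].astype(int);m=((c[...,2]>c[...,0]+50)&(c[...,2]>c[...,1]+25)).astype(np.uint8)
    k=np.zeros_like(m);k[box[0]:box[1],box[2]:box[3]]=1;m&=k
    ys,xs=np.nonzero(m);h=cv2.convexHull(np.c_[xs,ys].astype(np.int32));e=cv2.fitEllipse(h)
    W=np.array([at_z(C,p[0],.022) for p in h]);A=np.c_[2*W[:,:2],np.ones(len(W))]
    s=np.linalg.lstsq(A,(W[:,:2]**2).sum(1),rcond=None)[0];print("circle",s[:2],"r",np.sqrt(s[2]+s[0]**2+s[1]**2))
to([.463,.329,.20],tool([0,0,-1],[0,1,0]))
E
```

```text
time_s: 10.07
eef_pos: [0.4408, -0.0119, 0.2099]
tool_rot: [0.036, 0.706, -0.037, 0.706]
contact_force: [-0.1, -0.5, -1.9]
opening: 0.0247
circle [0.4625 0.3334] r 0.08353439489514045
circle [0.4624 0.3331] r 0.08510916801427817
q [-0.1938  0.1348 -0.5011  0.9318 -0.0013 -0.0892] at [ 0.4382 -0.0114  0.2102] F 1.4193393888399308 open 0.024983811384537827 t 10.175
twist [-0.1045  0.0029  0.0017] |.| 0.10459843900577634 shift mm in present axes [  9.6728 341.1111 -10.8484] in final axes [ 10.2261 340.3625  24.8352]
```

```bash
python3 -m handwheel '{"linear":[[0,40,-2],[0,50,-2],[0,55,-2],[0,55,-2],[0,55,-2],[0,50,-1],[0,35,0],[0,0,0]],"twist":[[0,0,0],[0,0,0],[0,0,0],[0,0,0],[0,0,0],[0,0,0],[0,0,0],[0,0,0]],"fingers":[15,15,15,15,15,15,15,15]}' 40
python3 - <<'E'
from h import *
T=capture("top");S=capture("side")
o=np.vstack([cv2.resize(C["color"][a:b,c:d,::-1],(480,290),interpolation=cv2.INTER_CUBIC) for C,a,b,c,d in((T,120,265,100,340),(S,200,400,90,421))])
cv2.imwrite("pics/chk2.png",o)
s=state();print(Rn.from_quat(s["tool_rot"]).as_matrix())
to([.4625,.3333,.07])
E
```

```text
time_s: 11.18
eef_pos: [0.4618, 0.3296, 0.2112]
tool_rot: [0.036, 0.704, -0.036, 0.708]
contact_force: [-0.7, -0.3, -1.9]
opening: 0.0242
[[ 0.0033  0.1038  0.9946]
 [-0.0017  0.9946 -0.1038]
 [-1.     -0.0014  0.0035]]
q [ 0.4878  0.368  -0.1851  1.0156 -0.0031  0.5918] at [0.4617 0.3272 0.211 ] F 0.9705782698680706 open 0.024438574175605098 t 11.275
twist [0. 0. 0.] |.| 0.0 shift mm in present axes [141.003    6.2914  -0.3716] in final axes [141.003    6.2914  -0.3716]
```

View pics/chk2.png

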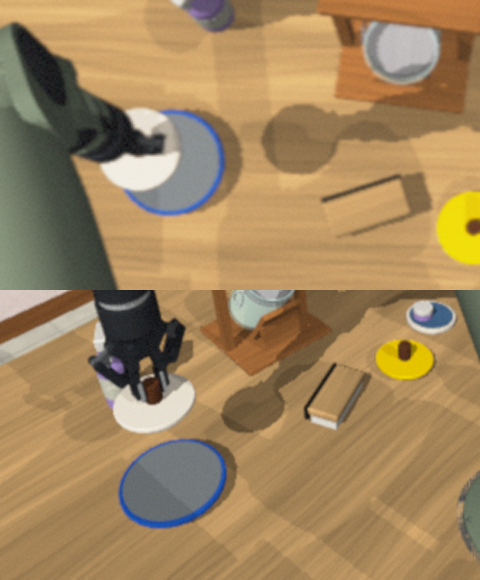

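```bash
python3 -m handwheel '{"linear":[[30,3,0],[40,3,0],[35,0,0],[25,0,0],[12,0,0],[0,0,0]],"twist":[[0,0,0],[0,0,0],[0,0,0],[0,0,0],[0,0,0],[0,0,0]],"fingers":[15,15,15,15,15,15]}' 40
python3 - <<'E'
from h import *
T=capture("top");S=capture("side")
o=np.vstack([cv2.resize(C["color"][a:b,c:d,::-1],(480,290),interpolation=cv2.INTER_CUBIC) for C,a,b,c,d in((T,150,241,120,271),(S,270,380,140,322))])
cv2.imwrite("pics/chk3.png",o)
to([.4625,.3333,.053])
E
```

```text
time_s: 12.02
eef_pos: [0.4634, 0.3325, 0.0686]
tool_rot: [0.037, 0.706, -0.038, 0.707]
contact_force: [-0.7, 0.3, -1.2]
opening: 0.0247
q [ 0.4951  0.5186 -0.3468  0.7025 -0.0027  0.6003] at [0.4645 0.3335 0.0697] F 1.5383942893268812 open 0.024594450228248122 t 12.125
twist [0. 0. 0.] |.| 0.0 shift mm in present axes [16.7112 -0.4157 -2.0462] in final axes [16.7112 -0.4157 -2.0462]
```

View pics/chk3.png

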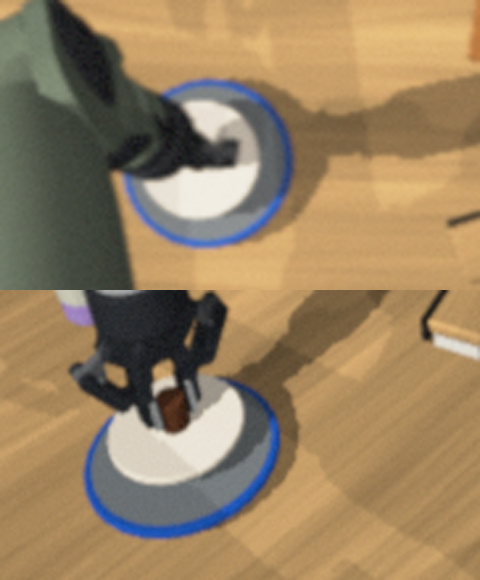

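Lid is level and centred over the turntable, some 20 mm above it. Lower in small steps.

```bash
python3 -m handwheel '{"linear":[[6,0,0],[6,0,0],[2,0,0],[2,0,0],[0,0,0]],"twist":[[0,0,0],[0,0,0],[0,0,0],[0,0,0],[0,0,0]],"fingers":[15,15,15,15,15]}' 40; python3 -m handwheel '{"linear":[[1,0,0],[1,0,0],[0,0,0]],"twist":[[0,0,0],[0,0,0],[0,0,0]],"fingers":[15,15,15]}' 40
```

```text
time_s: 12.75
eef_pos: [0.4643, 0.3338, 0.056]
tool_rot: [0.036, 0.705, -0.037, 0.708]
contact_force: [-7.5, -5.2, 27.5]
opening: 0.0245
time_s: 13.12
eef_pos: [0.4643, 0.3339, 0.0559]
tool_rot: [0.037, 0.704, -0.037, 0.708]
contact_force: [-11.9, -6.5, 42.9]
opening: 0.0246
```

```bash
python3 -m handwheel '{"linear":[[-1,0,0],[-1,0,0],[0,0,0]],"twist":[[0,0,0],[0,0,0],[0,0,0]],"fingers":[15,15,15]}' 40; python3 -m handwheel '{"linear":[[-0.5,0,0],[0,0,0]],"twist":[[0,0,0],[0,0,0]],"fingers":[15,15]}' 30
```

```text
time_s: 13.5
eef_pos: [0.4643, 0.3339, 0.0561]
tool_rot: [0.037, 0.705, -0.037, 0.708]
contact_force: [-8.6, -4.0, 27.4]
opening: 0.0246
time_s: 13.75
eef_pos: [0.4642, 0.3338, 0.056]
tool_rot: [0.036, 0.705, -0.037, 0.708]
contact_force: [-6.7, -4.6, 23.5]
opening: 0.025
```

```bash
python3 -m handwheel '{"linear":[[-1,0,0],[-1,0,0],[0,0,0]],"twist":[[0,0,0],[0,0,0],[0,0,0]],"fingers":[15,15,15]}' 30;  python3 -m handwheel '{"linear":[[0,0,0],[0,0,0],[0,0,0],[0,0,0],[0,0,0],[0,0,0],[0,0,0]],"twist":[[0,0,0],[0,0,0],[0,0,0],[0,0,0],[0,0,0],[0,0,0],[0,0,0]],"fingers":[27,30,36,44,55,65,65]}' 30
```

```text
time_s: 14.12
eef_pos: [0.4642, 0.3338, 0.0562]
tool_rot: [0.036, 0.705, -0.037, 0.707]
contact_force: [-2.7, -1.3, 9.4]
opening: 0.0247
time_s: 15.0
eef_pos: [0.4638, 0.3336, 0.055]
tool_rot: [0.036, 0.705, -0.038, 0.707]
contact_force: [-0.0, 0.1, 0.3]
opening: 0.0651
```

```bash
python3 -m handwheel '{"linear":[[-15,0,0],[-35,0,0],[-50,0,0],[-50,0,0],[-30,0,0],[0,0,0]],"twist":[[0,0,0],[0,0,0],[0,0,0],[0,0,0],[0,0,0],[0,0,0]],"fingers":[85,85,85,85,85,85]}' 30
python3 - <<'E'
from h import *
T=capture("top");S=capture("side")
for t in("dish","tablet"):
  for n,C in(("top",T),("side",S)):
    print(t,n,[(np.round(d["pixel"],1),round(d["p"],2),d["mask"].sum(),at_z(C,d["pixel"],.035 if t=="tablet" else .01)) for d in regions_of(n,t)])
m=mark_of("side","lid");print("lid",[(d["pixel"],d["p"],at_z(S,d["pixel"],.026)) for d in m])
pd=proj(S,[.417,-.309,.02]).astype(int);print(pd)
z=lambda C,a,b,c,d,w:cv2.resize(C["color"][a:b,c:d,::-1],(w,int(w*(b-a)/(d-c))),interpolation=cv2.INTER_CUBIC)
L=np.vstack([z(T,190,250,355,415,390)]);M=z(S,pd[1]-30,pd[1]+30,pd[0]-30,pd[0]+30,390)
cv2.imwrite("pics/tab.png",np.hstack([L,M]))
to([.417,-.309,.2])
E
```

```text
time_s: 15.75
eef_pos: [0.4651, 0.3348, 0.239]
tool_rot: [0.038, 0.703, -0.036, 0.709]
contact_force: [-0.3, -0.4, -0.9]
opening: 0.0849
dish top [(array([390.8, 221. ]), 0.77, np.int64(671), array([ 0.4156, -0.3233,  0.01  ])), (array([204.1, 119.4]), 0.7, np.int64(597), array([0.7336, 0.2908, 0.01  ]))]
dish side [(array([390.7, 222.7]), 0.57, np.int64(461), array([ 0.3959, -0.293 ,  0.01  ])), (array([269.3, 204.5]), 0.43, np.int64(6267), array([ 0.7639, -0.1062,  0.01  ]))]
tablet top [(array([382. , 214.5]), 0.63, np.int64(143), array([ 0.4335, -0.2912,  0.035 ]))]
tablet side [(array([381.3, 213.3]), 0.68, np.int64(138), array([ 0.4287, -0.2857,  0.035 ])), (array([270.3, 208.1]), 0.52, np.int64(6016), array([ 0.7167, -0.0737,  0.035 ]))]
lid [([367.5, 249.9], 0.89, array([ 0.3593, -0.1299,  0.026 ])), ([386.5, 179.8], 0.61, array([ 0.5436, -0.4685,  0.026 ])), ([209.5, 324.3], 0.56, array([0.475 , 0.3227, 0.026 ])), ([211.2, 335.7], 0.26, array([0.4443, 0.3387, 0.026 ]))]
[388 215]
q [ 0.4965  0.3637 -0.1314  1.077  -0.0027  0.6012] at [0.4628 0.3335 0.2338] F 0.47830887105237746 open 0.08497120551907722 t 16.1
twist [0. 0. 0.] |.| 0.0 shift mm in present axes [  35.6981 -643.6989   21.5548] in final axes [  35.6981 -643.6989   21.5548]
```

View pics/tab.png

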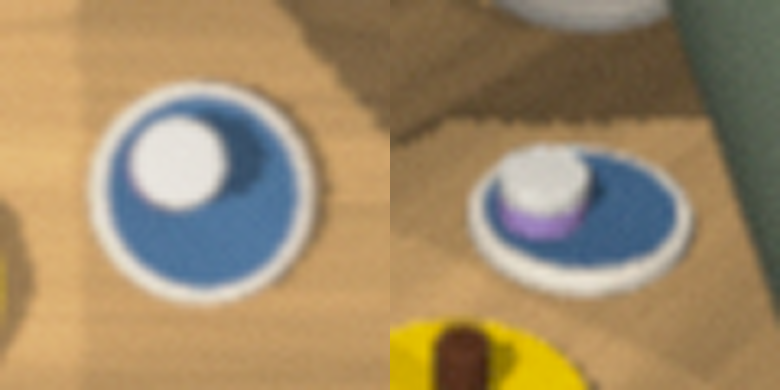

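```bash
python3 - <<'E'
from h import *
T=capture("top");S=capture("side")
print("tablet top",tri(S,(382.0,211.5),T,(382.5,214.9)), at_z(T,(382.5,214.9),.034),at_z(S,(382.0,211.5),.034))
print("dish",at_z(T,(386.1,219.4),.012),at_z(S,(358+(580-390)/6.5,185+209/6.5),.012))
c=S["color"].astype(int)[290:380,150:270];lid=np.argwhere((c.min(2)>175));print("lid white px side mean",lid.mean(0)[::-1]+[150,290],len(lid),"expected flange ctr",proj(S,[.4638,.3336,.045]))
to([.432,-.292,.15])
E
```

```text
tablet top (array([ 0.4318, -0.2927,  0.0367]), np.float64(0.0006793808262793627)) [ 0.4323 -0.2929  0.034 ] [ 0.4337 -0.2959  0.034 ]
dish [ 0.4202 -0.3079  0.012 ] [ 0.4199 -0.307   0.012 ]
lid white px side mean [206.2397 327.9443] 1239 expected flange ctr [206.724  324.3908]
q [ 0.4965  0.3635 -0.1309  1.0771 -0.0027  0.6012] at [0.4631 0.3336 0.2342] F 0.826267254842554 open 0.08541205651376302 t 16.2
twist [0. 0. 0.] |.| 0.0 shift mm in present axes [  85.8063 -625.2423   34.4215] in final axes [  85.8063 -625.2423   34.4215]
```

```bash
python3 -m handwheel '{"linear":[[0,-45,3],[0,-58,3],[0,-58,3],[0,-60,3],[0,-60,3],[0,-60,4],[10,-60,4],[10,-60,3],[10,-58,3],[10,-58,3],[10,-48,2],[0,0,0]],"twist":[[0,0,0],[0,0,0],[0,0,0],[0,0,0],[0,0,0],[0,0,0],[0,0,0],[0,0,0],[0,0,0],[0,0,0],[0,0,0],[0,0,0]],"fingers":[85,85,85,85,85,85,85,85,85,85,85,85]}' 30
python3 - <<'E'
from h import *
to([.432,-.2925,.08],tool([0,0,-1],RS.apply([0,1,0])))
E
```

```text
time_s: 17.7
eef_pos: [0.4313, -0.2942, 0.1849]
tool_rot: [0.038, 0.706, -0.039, 0.706]
contact_force: [-0.9, 0.4, -0.6]
opening: 0.0852
q [-0.7398  0.3105 -0.3404  0.918  -0.0004 -0.6304] at [ 0.4313 -0.2942  0.1849] F 1.1896382911230152 open 0.08517526860922554 t 17.7
twist [-0.0088  0.0013  0.0014] |.| 0.009016337308145066 shift mm in present axes [104.8958   1.864    0.3528] in final axes [104.8978   1.7116   0.5073]
```

```bash
python3 -m handwheel '{"linear":[[40,2,0],[50,0,0],[40,0,0],[20,0,0],[10,0,0],[6,0,0],[3,0,0],[0,0,0]],"twist":[[0,0,0],[0,0,0],[0,0,0],[0,0,0],[0,0,0],[0,0,0],[0,0,0],[0,0,0]],"fingers":[85,85,85,85,85,85,85,80]}' 30
python3 - <<'E'
from h import *
to([.432,-.2925,.014])
E
```

```text
time_s: 18.7
eef_pos: [0.433, -0.2899, 0.0176]
tool_rot: [0.036, 0.705, -0.038, 0.707]
contact_force: [0.7, -0.3, 0.1]
opening: 0.0799
q [-0.7317  0.5188 -0.5286  0.5196  0.0001 -0.6272] at [ 0.433  -0.2899  0.0176] F 0.7508945348651517 open 0.07994881409845708 t 18.7
twist [0. 0. 0.] |.| 0.0 shift mm in present axes [ 3.6197 -2.7012 -0.7183] in final axes [ 3.6197 -2.7012 -0.7183]
```

```bash
python3 -m handwheel '{"linear":[[2,-2,0],[0,0,0],[0,0,0],[0,0,0],[0,0,0],[0,0,0],[0,0,0],[0,0,0],[0,0,0]],"twist":[[0,0,0],[0,0,0],[0,0,0],[0,0,0],[0,0,0],[0,0,0],[0,0,0],[0,0,0],[0,0,0]],"fingers":[70,60,52,46,40,35,35,35,35]}' 40
python3 -m handwheel '{"linear":[[-5,0,0],[-20,0,0],[-50,0,0],[-60,0,0],[-60,0,0],[-50,0,0],[0,0,0]],"twist":[[0,0,0],[0,0,0],[0,0,0],[0,0,0],[0,0,0],[0,0,0],[0,0,0]],"fingers":[35,35,35,35,35,35,35]}' 40
python3 - <<'E'
from h import *
for h in(.15,):to(MOUTH+h*AX,tool(-AX,RS.apply([0,1,0])))
E
```

```text
time_s: 19.82
eef_pos: [0.4326, -0.2918, 0.0154]
tool_rot: [0.036, 0.705, -0.038, 0.707]
contact_force: [-0.5, 1.4, 5.3]
opening: 0.0426
time_s: 20.7
eef_pos: [0.4338, -0.2928, 0.2645]
tool_rot: [0.034, 0.703, -0.039, 0.709]
contact_force: [0.4, 0.5, -1.4]
opening: 0.0426
q [-0.7348  0.2477 -0.2146  1.0975  0.0001 -0.6304] at [ 0.4338 -0.2928  0.2645] F 1.5143464412564995 open 0.04263753103704084 t 20.7
twist [-0.0018 -0.6019  0.0075] |.| 0.6019114855704707 shift mm in present axes [-27.6119 278.3633  68.895 ] in final axes [ 18.3488 278.2698  72.279 ]
```

```bash
python3 -m handwheel '{"linear":[[-5,40,0],[-5,55,0],[-5,55,0],[-5,55,0],[-5,45,0],[-3,28,0],[0,0,0],[0,0,0],[0,0,0],[0,0,0],[0,0,0]],"twist":[[0,0,0],[0,0,0],[0,0,0],[0,0,0],[0,0,0],[0,0,0],[0,-0.15,0],[0,-0.15,0],[0,-0.15,0],[0,-0.15,0],[0,0,0]],"fingers":[35,35,35,35,35,35,35,35,35,35,35]}' 40
python3 - <<'E'
from h import *
for h in(.15,):to(MOUTH+h*AX,tool(-AX,RS.apply([0,1,0])))
E
```

```text
time_s: 22.08
eef_pos: [0.4555, -0.0134, 0.2825]
tool_rot: [0.024, 0.469, -0.046, 0.882]
contact_force: [-0.7, -0.5, -1.1]
opening: 0.0427
q [-0.244  -0.3172 -0.8951  0.4035  0.0772 -0.1159] at [ 0.4555 -0.0134  0.2825] F 1.4217959166092478 open 0.04267706627456674 t 22.075
twist [-0.0031 -0.017   0.0029] |.| 0.017532815985693596 shift mm in present axes [35.6454 -1.5497 67.8591] in final axes [36.7892 -1.8659 67.2378]
```

```bash
python3 -m handwheel '{"linear":[[18,-1,33],[18,-1,33],[0,0,0]],"twist":[[0,-0.017,0],[0,0,0],[0,0,0]],"fingers":[35,35,35]}' 40
python3 - <<'E'
from h import *
T=capture("top");S=capture("side")
z=lambda C,a,b,c,d,w:cv2.resize(C["color"][a:b,c:d,::-1],(w,int(w*(b-a)/(d-c))),interpolation=cv2.INTER_CUBIC)
cv2.imwrite("pics/chk4.png",np.hstack([z(S,110,250,210,350,390),z(S,280,380,160,260,390)]))
to(MOUTH,tool(-AX,RS.apply([0,1,0])))
E
```

```text
time_s: 22.45
eef_pos: [0.539, -0.0254, 0.2975]
tool_rot: [0.023, 0.457, -0.047, 0.888]
contact_force: [-0.1, 0.4, -0.5]
opening: 0.0424
q [-0.2216 -0.1577 -0.7668  0.3487  0.0663 -0.0964] at [ 0.5358 -0.0246  0.2956] F 1.504413233854679 open 0.04261293706943053 t 22.55
twist [-0.0025  0.0052  0.0035] |.| 0.006791382272131675 shift mm in present axes [151.105    1.7467  -7.4092] in final axes [151.1469   1.2298  -6.6148]
```

View pics/chk4.png

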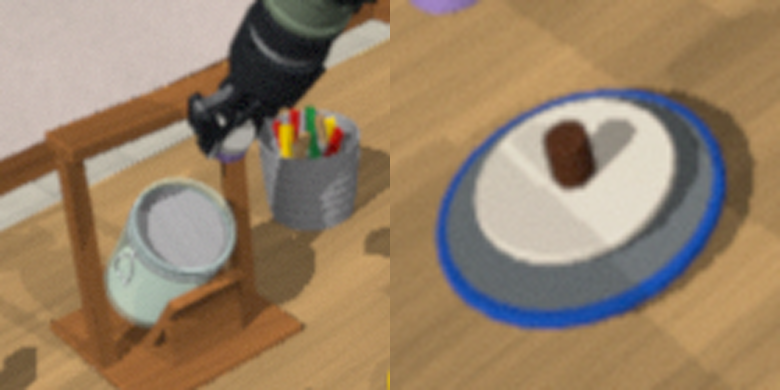

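```bash
python3 -m handwheel '{"linear":[[20,1,-4],[40,0,-3],[40,0,0],[25,0,0],[15,0,0],[0,0,0]],"twist":[[0,0,0],[0,0,0],[0,0,0],[0,0,0],[0,0,0],[0,0,0]],"fingers":[35,35,35,35,35,35]}' 40
python3 - <<'E'
from h import *
to(MOUTH-.01*AX,tool(-AX,RS.apply([0,1,0])))
E
```

```text
time_s: 23.3
eef_pos: [0.6099, -0.0315, 0.177]
tool_rot: [0.023, 0.458, -0.047, 0.887]
contact_force: [-0.2, 0.1, -0.4]
opening: 0.0429
q [-0.1992  0.1544 -0.8183 -0.0169  0.0534 -0.0781] at [ 0.6099 -0.0315  0.177 ] F 0.4186228303296824 open 0.04290572122490804 t 23.3
twist [-0.0024  0.0061  0.0035] |.| 0.007482038069089677 shift mm in present axes [21.3036  0.6623  0.322 ] in final axes [21.3034  0.5861  0.4542]
```

```bash
python3 -m handwheel '{"linear":[[10,0,0],[11,0,0],[0,0,0],[0,0,0],[0,0,0],[0,0,0],[0,0,0],[0,0,0],[0,0,0]],"twist":[[0,0,0],[0,0,0],[0,0,0],[0,0,0],[0,0,0],[0,0,0],[0,0,0],[0,0,0],[0,0,0]],"fingers":[35,35,35,50,58,58,58,58,58]}' 30
python3 -m handwheel '{"linear":[[-15,0,0],[-30,0,0],[-45,0,0],[-45,0,0],[-20,0,-40],[-20,0,-40],[0,0,0],[0,0,0]],"twist":[[0,0,0],[0,0,0],[0,0,0],[0,0,0],[0,0,0],[0,0,0],[0,0,0],[0,0,0]],"fingers":[58,58,58,58,58,58,58,58]}' 30
python3 - <<'E'
from h import *
T=capture("top");S=capture("side")
z=lambda C,a,b,c,d,w:cv2.resize(C["color"][a:b,c:d,::-1],(w,int(w*(b-a)/(d-c))),interpolation=cv2.INTER_CUBIC)
cv2.imwrite("pics/chk5.png",np.hstack([z(S,110,250,210,350,390),z(T,90,230,250,390,390)]))
JI=MOUTH-.119*AX
for n,C in(("side",S),("top",T)): print(n,"jar_inside",proj(C,JI),[(np.round(d["pixel"],1),round(d["p"],2)) for d in mark_of(n,"tablet")])
E
```

```text
time_s: 24.42
eef_pos: [0.6223, -0.0328, 0.1609]
tool_rot: [0.023, 0.457, -0.047, 0.888]
contact_force: [0.4, 0.5, -0.4]
opening: 0.0579
time_s: 25.42
eef_pos: [0.4572, -0.0155, 0.2584]
tool_rot: [0.023, 0.456, -0.047, 0.888]
contact_force: [-0.2, -0.1, -0.1]
opening: 0.0581
side jar_inside [267.1369 207.802 ] [(array([273.6, 229.4]), 0.19)]
top jar_inside [303.7287 131.6319] []
```

View pics/chk5.png

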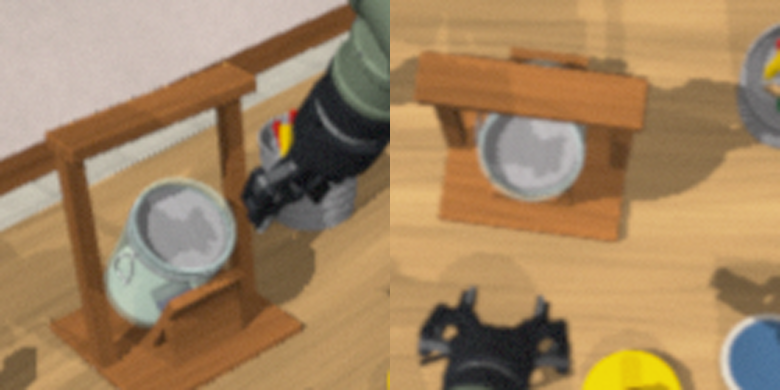

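```bash
python3 - <<'E'
from h import *
S=capture("side");T=capture("top")
B=cv2.imread("pics/t2.png")
perp=-np.cross(AX,np.cross(AX,[0,0,-1.]));perp/=np.linalg.norm(perp)
fl=MOUTH-.144*AX
X=fl+.029*perp+.013*AX;print("tablet centre if on floor at lower wall",proj(S,X),"dist of origin to jar_inside",np.hypot(.029,.025))
before=cv2.imread("pics/side0.png")
z=lambda i:cv2.resize(i,(390,390),interpolation=cv2.INTER_CUBIC)
a=S["color"][170:240,230:300,::-1];cv2.imwrite("pics/jar.png",np.hstack([z(a),z(before[170:240,230:300])]))
E
```

```text
tablet centre if on floor at lower wall [271.1527 217.0128] dist of origin to jar_inside 0.038288379438153296
```

View pics/jar.png

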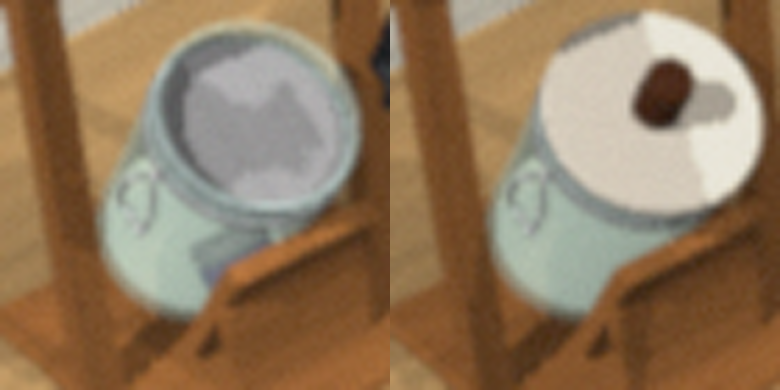

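```bash
python3 - <<'E'
from h import *
print(finish_job(),state()["time_s"])
E
```

```text
the job is handed in; nothing more can be done
the job is handed in; nothing more can be done
```

The lid is on the turntable and the tablet is in the canister. I handed the job in at about 26 s of the 72 s, and no verdict is reported.

**Lid:** I took the small white lid out of the canister with a tilted grip along its axis. I set it on the turntable and let go with the contact force backed off to about 9 N. By the arm's position at release, it stood within about 2 mm of the turntable's centre, and a later side picture showed it flat and knob up.

**Tablet:** I released it just inside the canister mouth. The last side picture shows it through the glass at pixel (273, 216). A tablet flat on the floor against the lower wall should appear at (271, 217), which would put its origin about 38 mm from `jar_inside` (limit 55 mm).

**Checks that disagreed or fell short:**
- **Setting the lid down:** the wrist force briefly read about 45 N while the lid touched the turntable. That is under the 120 N wrist limit, but the lid pressed on the turntable harder than intended.
- **Grip height:** the touchdown height showed the lid was gripped about 3–4 mm higher on the knob than I had computed.
- **Finding the tablet:** after the drop, the network found it only weakly (p 0.19) and about 12 pixels off, and not at all from above. I relied on the picture and the projected position instead.
- **Bystanders:** I did not measure the spray bottle, bucket or brush again at the end. No unexpected contact force showed in the readings, which were taken only at the end of each move.

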